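# Dock the scraper, then pick out the damp plaster blank by weight

## Task

First clear the carving board: slide the scraper blade-first into the free slot of the scraper dock, fully home, and let go of it. Then lift the two plaster blanks in the drying rack in turn, standing the first back before taking the second, to feel which is heavier: they look alike, but one is still damp and that is the one to carve. With the lighter one standing in the rack, finish while holding the heavier one still and upright, in the gripper alone, about 10 cm above the middle of the carving board; leave the carved tile, the phone and the tool jar where they are.

Things in the scene. Friction and masses are not known exactly. Their poses are not given: they have to be found in the camera images.
- scraper: scraper lying flat on the board, blade roughly to +y, 90 g. Wooden handle 96 x 22 x 18 high; steel blade 80 x 48 x 3 at mid-height of the handle, hanging free. Origin: centre of the handle's underside; x along the handle to the blade, z up. Handle x -48 to 48, blade x 45 to 125, centre of mass x = 33. Sizes in mm
- scraper_tip (a point): middle of the blade's front edge, 125 ahead of the scraper's origin and 9 above its underside. Sizes in mm
- dock: scraper dock, fixed: plywood sole 190 x 184, top at 20; its far half has a cover (top at 44) over two slots. Origin: centre of the underside; x = push-in direction (roughly world +y). Free slot at y = 42 (nearer the robot); that at y = -42 holds a palette knife (handle 18 wide, top at 36). Sight slits 14 wide in the cover. The ledge x -95 to 5 carries the docked scraper's handle. Sizes in mm
- dock_slot (a point): middle of the free slot's mouth, 29 above the table, 9 above the sole; axes as the dock's. The slot is 56 wide, 14 high (20 to 34 above the table), 75 deep. A scraper lying on the sole has its blade at the right height; fully home, its tip is at the back wall and the handle all but touches the cover. Sizes in mm
- board: carving board, red-brown hardboard 240 x 240 x 6 thick, fixed. Origin: centre of its underside, on the table; z up. Sizes in mm
- rack: wooden drying rack, fixed, 206 long (y) x 110. Origin: centre of the underside. Two rails along y carry the blanks 24 above the table; six pairs of dowels (8 thick, at x = +-32, tops 84 above the table) part five slots at y = -76, -38, 0, 38, 76, each 30 wide. The blanks stand on edge at y = -38 and 38. Sizes in mm
- blank_a: one of two look-alike plaster blanks standing on edge in the rack: 110 (x) x 24 thick (y) x 110 high (z). Origin: centre of the lower edge face, 24 above the table when racked. One blank weighs roughly 300 g, the other roughly 480 g; the look does not tell which, nor does the place. Sizes in mm
- blank_b: the other plaster blank, same size, axes and origin. Sizes in mm
- tile: bystander: carved plaster tile 120 x 120 x 10 (low scales in one corner, to 12 high) lying on the table beyond the board; origin: centre of the underside. Sizes in mm
- phone: bystander: black phone 72 x 148 x 9 on the table; origin: centre of the underside. Sizes in mm
- jar: bystander: white ceramic jar, 84 across, 100 high, with modelling tools standing in it up to 205 high; origin: centre of the underside. Sizes in mm

How it is judged:
By the outcome, as a careful person would: the job done as asked, in the order asked, and still so for the second after the job is handed in, while the arm keeps its last pose, push and grip.
It also fails if it takes over 72 s, if anything falls off the work surface, if the arm or the gripper's body presses on something with over 40 N, if the wrist force passes 120 N, or if a joint passes its speed limit or range.

## Robot

A 7-joint arm with a two-finger parallel gripper is mounted at the origin on the work surface. World frame = base frame: x ahead of the robot, y to its left, z up, the work surface at z = 0. Lengths are in mm, angles in degrees, forces in N, time in s.
With the tool pointing down it reaches from about 425 to 800 mm from the base axis. Payload 8.3 kg.
Tool frame: the origin (TCP) lies at the very end of the fingers, on their centre line; the grasp point (between the pads) lies 19 mm behind it; z points along the fingers, y is the line along which they close (so a half turn about z gives the same grasp; the last joint's range is limited). The gripper opens to 85 mm and grips with 20 to 120 N. Pads are 22 mm wide; open, the fingers measure 114 mm over their backs; the gripper's body (76 mm by 85 mm) begins 54 mm behind the grasp point. The pads swing forward as they close: fully open they stand 13 mm farther back than shut.
Start: joints at [-70.64, 21.967, 0.94, 78.501, -0.361, 79.538, -2.664], TCP at [243.795, 575.471, 231.279] pointing down, gripper open.
Joint ranges: [-169.22, 169.22], [-14.56, 117.87], [-87.37, 89.26], [10.42, 133.3], [-82.24, 262.24], [0.94, 117.77], [-172.7, 172.7]. Speed limits (degrees/s): [136.94, 136.94, 172.46, 172.46, 180, 180, 180].

## Interface

Orientations are given as a 3x3 rotation matrix whose columns are the frame's x, y, z axes.
In Python, from bench import ctrl gives the robot as it stands.
- The arm moves only by the shell command python3 -m crank 'ROWS' [FORCE]. ROWS is JSON, a list that holds one entry, the list of rows, each a list of 7 numbers: the shift along the world's x, y, z in mm, then the turn, a rotation vector about the world's x, y, z in degrees, then the closure, from 0 (fully open) to 1 (shut). In form: [[[dx, dy, dz, ax, ay, az, hand], ...]]. A call has 1 to 5 rows; each row is the pose to reach, as a shift and turn from the pose commanded when the call began; what a row does not reach only later rows make up. A row lasts 1/10 s, in which the tool goes at most 50 mm and 8.59 degrees, less where a joint would pass 70% of its speed; a pose out of reach is approached as far as the arm can. A call with a gripper value outside its range is refused whole. The fingers move at their own pace and stop on an object; FORCE is the grip in N (left out, the last holds). Time passes only in rows, so rows that repeat a pose let the fingers close. It gives the time, the measured TCP pose, the force, the opening and the grip force at its end, in the units of the state.
- ctrl.sense(): the state, without advancing time (a new reading comes with each control period).
- ctrl.snapshot(name): name is "scene" or "top"; returns the picture (384x512x3 uint8, blue, green, red); there is no depth.
- ctrl.camera_info(name): a dict with "mtx" (3x3 intrinsics, pixels), "cam_to_world" (4x4, takes a point from camera to world coordinates). Camera axes: x right, y up, looking along -z (the intrinsics and any distortion apply to the point x, -y, -z); pixel columns grow to the right and rows downward; lengths in mm; the calibration is good to about 2 mm. A picture is of the moment at which its call begins. camera_info takes no time and is no camera call.
- ctrl.finish_job(): hands the job in; it is judged then, once.
The state is a dict: "t": time; "q": joint angles; "qvel": joint speeds; "tau": joint torques, N m; "tcp_pos": TCP position; "tool_rot": TCP orientation; "force": force on the tool from outside, world axes, zero at the start; "moment": the same for the moment, N m; "gripper_width": opening from 0.0 (shut) to 1.0 (fully open); "finger_force": force on a finger pad.
Only numpy, scipy, OpenCV 4.12 (cv2) and the standard library are available. Lean on these libraries where they do the work, as an engineer would, in place of code of your own. Each camera call takes 0.05 s, during which the arm holds its last target. There are 200 camera calls.

## Working session

There is one attempt and no reset: what is moved stays moved. The work goes in short steps, Python scripts to look and compute and a shell command to move; the robot and the scene stay as the last step left them, time stands still between calls to the robot, and variables do not carry over. Pictures are saved under pics/ and viewed, at most 10 in all, crops included, and the job is handed in when it is done.

```bash
mkdir -p pics; ls
cat > h.py <<'E'
import numpy as np, cv2
from bench import ctrl
def pix2w(cam,u,v,z):
    i=ctrl.camera_info(cam); K=np.array(i["mtx"]); T=np.array(i["cam_to_world"])
    d=i.get("dist"); 
    p=np.linalg.inv(K)@[u,v,1]; d=T[:3,:3]@[p[0],-p[1],-1]; o=T[:3,3]
    return o+d*(z-o[2])/d[2]
def w2pix(cam,P):
    i=ctrl.camera_info(cam); K=np.array(i["mtx"]); T=np.array(i["cam_to_world"])
    c=T[:3,:3].T@(np.array(P)-T[:3,3]); p=K@[c[0],-c[1],-c[2]]; return p[:2]/p[2]
E
python3 - <<'E'
from h import *
for n in("top","scene"):
    print(n,ctrl.camera_info(n)); im=ctrl.snapshot(n); cv2.imwrite(f"pics/{n}0.png",im)
a=cv2.imread("pics/top0.png");cv2.imwrite("pics/top0b.png",cv2.resize(a,(800,600),interpolation=cv2.INTER_CUBIC))
a=cv2.imread("pics/scene0.png");cv2.imwrite("pics/scene0b.png",cv2.resize(a,(800,600),interpolation=cv2.INTER_CUBIC))
s=ctrl.sense();print(s)
E
```

```text
pics
top {'mtx': array([[357.82682935,   0.        , 254.89006055],
       [  0.        , 357.82682935, 196.42956493],
       [  0.        ,   0.        ,   1.        ]]), 'cam_to_world': array([[-1.94143974e-02,  9.92863716e-01, -1.17663599e-01,
         5.10693857e+02],
       [-9.99474913e-01, -1.62194324e-02,  2.80504531e-02,
         2.01027875e+01],
       [ 2.59418403e-02,  1.18146398e-01,  9.92657267e-01,
         1.07578963e+03],
       [ 0.00000000e+00,  0.00000000e+00,  0.00000000e+00,
         1.00000000e+00]])}
scene {'mtx': array([[413.92622623,   0.        , 254.36447361],
       [  0.        , 413.92622623, 190.99152437],
       [  0.        ,   0.        ,   1.        ]]), 'cam_to_world': array([[ 1.88998381e-01, -8.45853209e-01,  4.98810545e-01,
         1.22094340e+03],
       [ 9.81887534e-01,  1.69656040e-01, -8.43427406e-02,
        -1.01116552e+02],
       [-1.32846440e-02,  5.05716498e-01,  8.62597439e-01,
         1.06706589e+03],
       [ 0.00000000e+00,  0.00000000e+00,  0.00000000e+00,
         1.00000000e+00]])}
{'t': 0.1, 'q': array([-70.63702781,  22.01057222,   0.93553583,  78.55497537,
        -0.36057576,  79.54103336,  -2.6640063 ]), 'qvel': array([-0.13144441, -0.13560438, -0.02075266, -0.16105699, -0.06031282,
       -0.06407588, -0.0385323 ]), 'tau': array([ 3.48958012e-03, -6.29133439e+01,  8.47859904e-01, -3.72760141e+01,
        1.70047214e-02,  1.03813206e-02, -3.25045676e-05]), 'tcp_pos': array([243.63325691, 575.04695589, 230.37949592]), 'tool_rot': array([[-9.20774467e-01,  3.90094737e-01, -6.91184614e-04],
       [ 3.90095349e-01,  9.20772944e-01, -1.67459734e-03],
       [-1.68275153e-05, -1.81155437e-03, -9.99998359e-01]]), 'force': array([ 1.22627346,  0.08416616, -0.25176513]), 'moment': array([ 0.03074457, -0.01882837,  0.02307002]), 'finger_force': 0.0, 'gripper_width': 1.0008257432259575}
```

View pics/top0b.png

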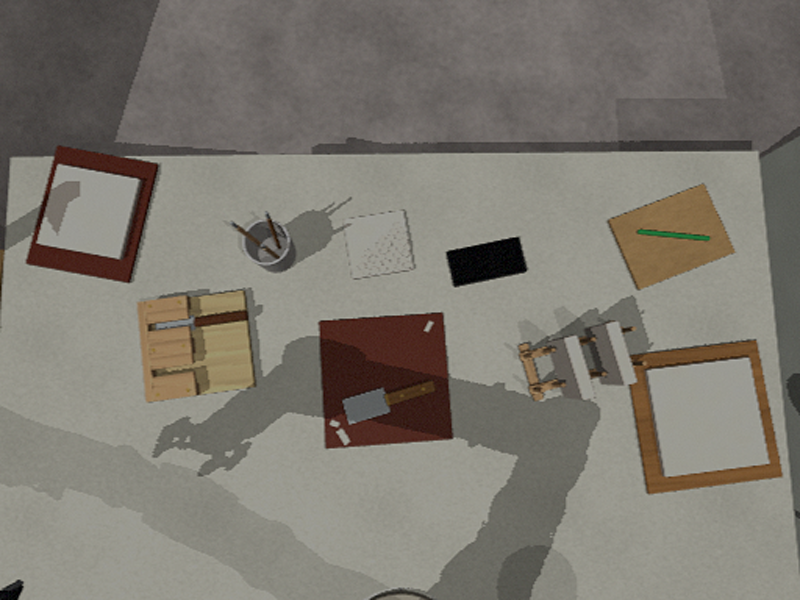

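View pics/scene0b.png

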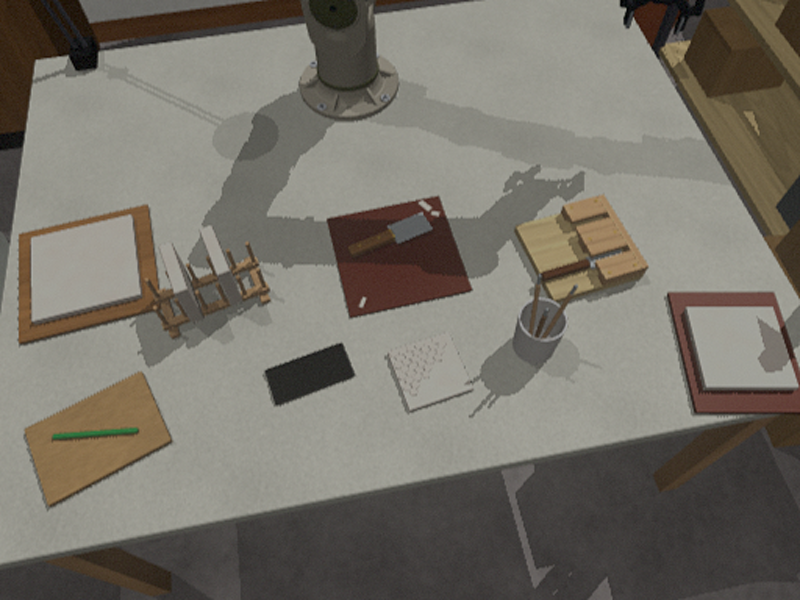

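The top view shows the dock at about (197,345), scraper at (390,400) and rack at (580,365), all in 800-px coordinates. Next I take enlarged crops.

Run:
```python
import cv2,numpy as np
t=cv2.imread("pics/top0.png");s=cv2.imread("pics/scene0.png")
def crop(im,u0,v0,w,h,k):
    c=cv2.resize(im[v0:v0+h,u0:u0+w],None,fx=k,fy=k,interpolation=cv2.INTER_CUBIC)
    c=cv2.convertScaleAbs(c,alpha=1.5)
    for i in range(0,w,10):cv2.line(c,(i*k,0),(i*k,6 if i%50 else 14),(0,255,255),1)
    for i in range(0,h,10):cv2.line(c,(0,i*k),(6 if i%50 else 14,i*k),(0,255,255),1)
    return c
cv2.imwrite("pics/c1.png",np.hstack([crop(t,80,180,100,100,4),crop(t,200,195,100,100,4)]))
cv2.imwrite("pics/c2.png",np.hstack([crop(t,325,190,90,80,4),crop(s,90,130,100,80,4)]))
```

```text
(no output)
```

View pics/c1.png

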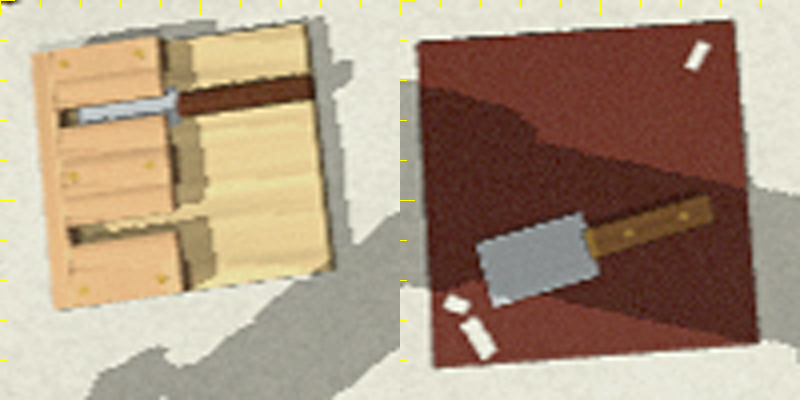

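View pics/c2.png

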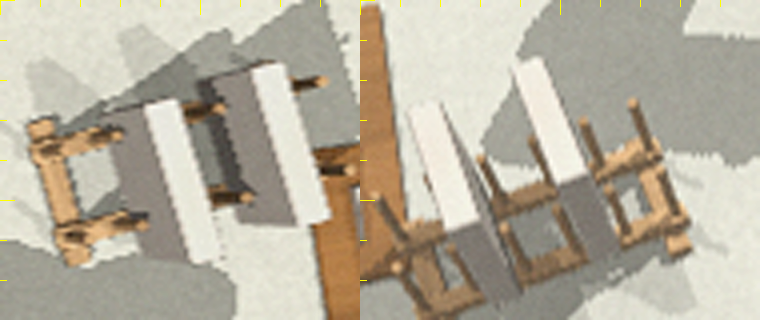

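Crop 1 shows the dock's sole front corners at (305,25) and (333,270), the near slit centre at about (125,228), and the blade and handle corners. Crop 2 shows the tops of both blanks. I'll turn these into positions.

Run:
```python
from h import *
np.set_printoptions(precision=1,suppress=True)
C=lambda pts,u0,v0,z:np.array([pix2w("top",u0+(u)/4-.375,v0+v/4-.375,z) for u,v in pts])
def ang(d): return np.degrees(np.arctan2(d[1],d[0]))
S=C([(305,25),(333,270)],80,180,20); print("sole front",S, np.linalg.norm(S[1]-S[0]))
n=S[0]-S[1]; print("dock x ang",ang(n)+90, ang([-n[1],n[0]]))
V=C([(158,38),(185,290),(55,308),(33,53)],80,180,44);print("cover",V)
print("slit ends",C([(70,237),(178,219)],80,180,44))
f=C([(477,244),(494,306)],-100+200,195,15) if 0 else C([(77,244),(94,306)],200,195,16.5)
b=C([(182,212),(198,272)],200,195,16.5);hh=C([(185,230),(309,195),(314,220),(192,258)],200,195,24)
print("blade",f,b,"wid",np.linalg.norm(f[0]-f[1]),"len",np.linalg.norm(f.mean(0)-b.mean(0)))
hb=hh[1:3].mean(0);print("handle",hh,"handle end",hb,"tip",f.mean(0),"ang",ang(f.mean(0)-hb),"dist",np.linalg.norm((f.mean(0)-hb)[:2]))
B=C([(17,43),(335,20),(360,342),(34,367)],200,195,6);print("board",B.mean(0),ang(B[0]-B[1]),np.linalg.norm(B[0]-B[1]))
for nm,p in (("L",[(148,104),(178,98),(220,258),(190,265)]),("R",[(250,68),(280,62),(330,217),(298,225)])):
    q=C(p,325,190,134);print(nm,q.mean(0),"ang",ang(q[0]+q[1]-q[2]-q[3]),np.linalg.norm(q[0]-q[3]),np.linalg.norm(q[0]-q[1]))
```

```text
sole front [[672.1 282.9  20. ]
 [492.  260.4  20. ]] 181.52529206764427
dock x ang 97.13024766423905 97.13024766423905
cover [[660.6 382.1  44. ]
 [480.5 358.7  44. ]
 [469.8 449.1  44. ]
 [651.1 470.7  44. ]]
slit ends [[519.3 440.2  44. ]
 [530.5 364.7  44. ]]
blade [[464.1  98.6  16.5]
 [419.4  86.7  16.5]] [[485.7  21.7  16.5]
 [442.1  10.8  16.5]] wid 46.2766540025723 len 79.54367397678779
handle [[472.9  19.7  24. ]
 [496.3 -71.2  24. ]
 [478.2 -74.3  24. ]
 [452.7  15.   24. ]] handle end [487.2 -72.7  24. ] tip [441.8  92.6  16.5] ang 105.3721633611651 dist 171.51362672809103
board [500.9  17.8   6. ] 93.19844062922837 239.26002403030617
L [ 515.3 -310.1  134. ] ang 11.673241570276423 108.26172266969024 20.63505875739441
R [ 539.1 -382.1  134. ] ang 14.046285401085976 107.31952677756807 20.812785946807377
```

```bash
python3 -m crank '[[[17,-45,0,0,0,-8,0],[34,-90,0,0,0,-16,0],[51,-135,0,0,0,-24,0],[68,-180,0,0,0,-32,0],[85,-225,0,0,0,-40,0]]]'; python3 -m crank '[[[17,-45,-10,0,0,-4,0],[34,-90,-20,0,0,-8,0],[51,-135,-30,0,0,-11.5,0],[68,-180,-40,0,0,-11.5,0],[85,-225,-50,0,0,-11.5,0]]]';python3 -m crank '[[[20,-45,-15,0,0,0,0],[40,-90,-30,0,0,0,0],[56,-134,-50,0,0,0,0],[56,-134,-70,0,0,0,0],[56,-134,-70,0,0,0,0]]]'
```

```text
t: 0.6
tcp_pos: [329.0, 348.4, 230.9]
tool_rot: [[-0.449, 0.893, -0.001], [0.893, 0.449, -0.0], [0.0, -0.001, -1.0]]
force: [1.4, -0.2, 0.2]
gripper_width: 0.996
finger_force: 0.0
t: 1.1
tcp_pos: [413.9, 123.5, 180.9]
tool_rot: [[-0.268, 0.963, -0.0], [0.963, 0.268, 0.0], [0.0, 0.0, -1.0]]
force: [0.8, 0.5, -0.5]
gripper_width: 0.998
finger_force: 0.0
t: 1.6
tcp_pos: [467.8, -10.4, 108.8]
tool_rot: [[-0.264, 0.964, -0.005], [0.964, 0.264, -0.002], [-0.0, -0.005, -1.0]]
force: [-0.1, -0.3, -0.7]
gripper_width: 1.0
finger_force: 0.0
```

```bash
python3 -m crank '[[[0,0,-40,0,0,0,0],[0,0,-75,0,0,0,0.3],[0,0,-101,0,0,0,0.4],[0,0,-101,0,0,0,0.5],[0,0,-101,0,0,0,0.6]]]' 50; python3 -m crank '[[[0,0,0,0,0,0,1],[0,0,0,0,0,0,1],[0,0,0,0,0,0,1],[0,0,0,0,0,0,1],[0,0,0,0,0,0,1]]]' 50
```

```text
t: 2.1
tcp_pos: [470.0, -7.6, 11.2]
tool_rot: [[-0.269, 0.963, -0.0], [0.963, 0.269, 0.0], [0.0, -0.0, -1.0]]
force: [0.2, 0.5, 1.0]
gripper_width: 0.398
finger_force: 0.0
t: 2.6
tcp_pos: [471.4, -7.9, 12.3]
tool_rot: [[-0.268, 0.963, 0.003], [0.963, 0.268, 0.001], [0.001, 0.004, -1.0]]
force: [-2.5, 1.5, 8.3]
gripper_width: 0.242
finger_force: 50.0
```

```bash
python3 -m crank '[[[0,0,15,0,0,0,1],[0,0,40,0,0,0,1],[6,20,50,0,0,0,1],[15,50,50,0,0,-2,1],[24,80,50,0,0,-4,1]]]' 60; python3 -m crank '[[[12,40,0,0,0,-2,1],[24,80,0,0,0,-4.5,1],[36,120,0,0,0,-4.5,1],[46,155,0,0,0,-4.5,1],[51,169,0,0,0,-4.5,1]]]'
python3 - <<'E'
from h import *
t=ctrl.snapshot("top");print(ctrl.sense()["tcp_pos"])
cv2.imwrite("pics/t2.png",t)
s=ctrl.snapshot("scene");cv2.imwrite("pics/s2.png",s)
c=cv2.resize(t[170:290,80:210],None,fx=4,fy=4,interpolation=cv2.INTER_CUBIC)
c2=cv2.resize(s[110:210,320:420],None,fx=2.75,fy=4.8,interpolation=cv2.INTER_CUBIC)
cv2.imwrite("pics/t2b.png",cv2.convertScaleAbs(np.hstack([c,c2]),alpha=1.5))
E
```

```text
t: 3.1
tcp_pos: [495.0, 72.5, 62.2]
tool_rot: [[-0.197, 0.98, 0.003], [0.98, 0.197, 0.002], [0.001, 0.003, -1.0]]
force: [0.5, -0.1, -0.3]
gripper_width: 0.237
finger_force: 58.9
t: 3.6
tcp_pos: [544.9, 246.0, 61.3]
tool_rot: [[-0.128, 0.992, 0.001], [0.992, 0.128, 0.003], [0.002, 0.002, -1.0]]
force: [-0.6, -0.1, -0.6]
gripper_width: 0.236
finger_force: 58.9
[545.15592742 246.68104408  61.20517083]
```

View pics/t2b.png

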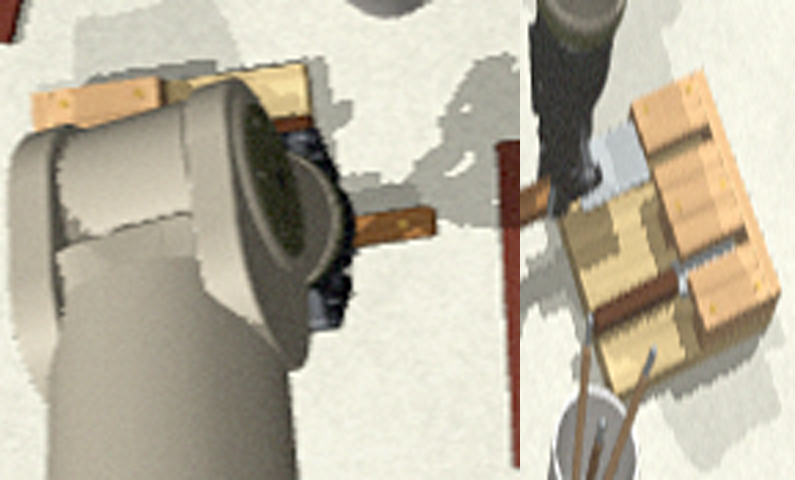

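Run:
```python
from h import *
np.set_printoptions(precision=1,suppress=True)
for p in [(433,207),(436,236),(358,217),(358,243)]: print("hand",pix2w("top",80+p[0]/4-.4,170+p[1]/4-.4,73))
for p in [(631,119),(654,181)]: print("blade",pix2w("scene",320+(p[0]-520)/2.75-.3,110+p[1]/4.8-.4,65.5))
for p in [(632,100),(678,258),(656,176),(651,164)]: print("cover44",pix2w("scene",320+(p[0]-520)/2.75-.3,110+p[1]/4.8-.4,44))
for p in [(712,130)]: print("slit44",pix2w("scene",320+(p[0]-520)/2.75-.3,110+p[1]/4.8-.4,44))
```

```text
hand [562.7 180.   73. ]
hand [542.5 177.8  73. ]
hand [556.7 231.8  73. ]
hand [538.7 231.7  73. ]
blade [509.3 349.2  65.5]
blade [560.5 358.2  65.5]
cover44 [479.3 364.9  44. ]
cover44 [607.6 374.3  44. ]
cover44 [543.1 371.5  44. ]
cover44 [532.9 369.2  44. ]
slit44 [520.6 444.8  44. ]
```

```bash
python3 -m crank '[[[0,0,-12,0,0,0,1],[0,0,-24,0,0,0,1],[0,0,-33,0,0,0,1],[0,0,-33.5,0,0,0,1],[0,0,-33.5,0,0,0,1]]]'
```

```text
t: 4.2
tcp_pos: [544.6, 239.7, 26.3]
tool_rot: [[-0.122, 0.993, -0.001], [0.993, 0.122, -0.001], [-0.001, -0.001, -1.0]]
force: [0.8, 0.5, -1.0]
gripper_width: 0.237
finger_force: 58.9
```

```bash
python3 -m crank '[[[-1.8,15,0,0,0,0,1],[-3.7,30,0,0,0,0,1],[-5.5,45,0,0,0,0,1],[-7.4,60,0,0,0,0,1],[-7.4,60,0,0,0,0,1]]]';python3 -m crank '[[[-1,8,0,0,0,0,1],[-2,16,0,0,0,0,1],[-2.9,24,0,0,0,0,1],[-3.7,30,0,0,0,0,1],[-3.7,30,0,0,0,0,1]]]'
```

```text
t: 4.7
tcp_pos: [536.1, 305.0, 26.7]
tool_rot: [[-0.128, 0.992, -0.0], [0.992, 0.128, 0.002], [0.002, -0.0, -1.0]]
force: [0.1, 0.9, -0.2]
gripper_width: 0.238
finger_force: 58.8
t: 5.2
tcp_pos: [533.3, 331.8, 26.7]
tool_rot: [[-0.124, 0.992, -0.0], [0.992, 0.124, 0.001], [0.001, -0.0, -1.0]]
force: [-0.1, 0.6, -0.0]
gripper_width: 0.235
finger_force: 58.8
```

Free so far. I push on slowly until there's contact.

```bash
python3 -m crank '[[[-0.2,2,0,0,0,0,1],[-0.5,4,0,0,0,0,1],[-0.7,6,0,0,0,0,1],[-1,8,0,0,0,0,1],[-1,8,0,0,0,0,1]]]'
```

```text
t: 5.7
tcp_pos: [533.0, 337.0, 26.6]
tool_rot: [[-0.121, 0.993, -0.0], [0.993, 0.121, -0.002], [-0.002, -0.0, -1.0]]
force: [-0.2, -5.1, -0.1]
gripper_width: 0.238
finger_force: 58.9
```

```bash
python3 -m crank '[[[-0.2,1.5,0,0,0,0,1],[-0.4,3,-0.5,0,0,0,1],[-0.4,3,-0.5,0,0,0,1]]]'
```

```text
t: 6.0
tcp_pos: [533.0, 337.1, 26.5]
tool_rot: [[-0.119, 0.993, -0.001], [0.993, 0.119, -0.005], [-0.005, -0.001, -1.0]]
force: [-2.8, -12.2, 7.9]
gripper_width: 0.241
finger_force: 59.8
```

Run:
```python
from h import *
s=ctrl.snapshot("scene");print(ctrl.sense()["tcp_pos"],ctrl.sense()["force"])
cv2.imwrite("pics/s3.png",cv2.convertScaleAbs(cv2.resize(s[110:210,315:425],None,fx=6,fy=6,interpolation=cv2.INTER_CUBIC),alpha=1.4))
```

```text
[533.00279053 337.10805185  26.46586954] [ -2.26109745 -12.190714     7.99767705]
```

View pics/s3.png

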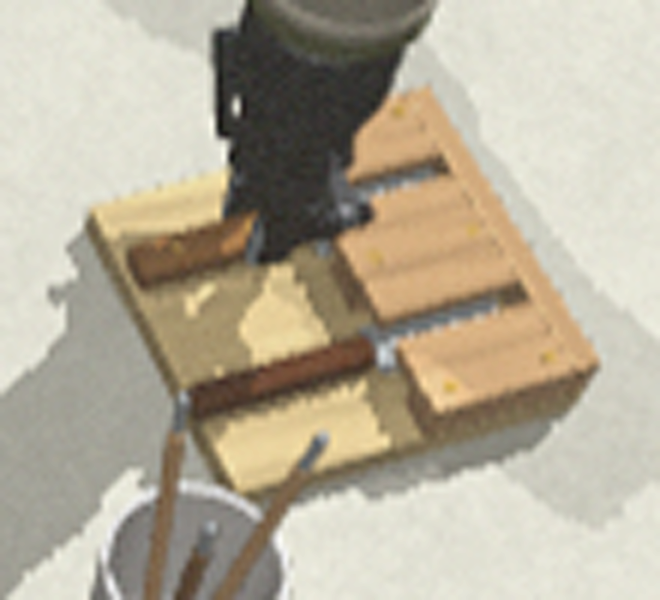

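The blade now fills the near slit to its end, about (440,170), and the handle front is at the cover. With contact at the expected depth, it's home, so I release it and retreat upward.

```bash
python3 -m crank '[[[0.2,-2,0.5,0,0,0,1],[0.2,-2,0.5,0,0,0,0.6],[0.2,-2,0.5,0,0,0,0.4],[0.2,-2,0.5,0,0,0,0.4],[0.2,-2,0.5,0,0,0,0.4]]]'; python3 -m crank '[[[0,0,15,0,0,0,0.4],[0,0,50,0,0,0,0.4],[0,0,98,0,0,0,0.4],[0,0,146,0,0,0,0.4],[0,-35,180,0,0,-8,0.4]]]'
python3 - <<'E'
from h import *
print(ctrl.sense()["tcp_pos"])
E
```

```text
t: 6.55
tcp_pos: [532.3, 340.2, 26.9]
tool_rot: [[-0.123, 0.992, 0.0], [0.992, 0.123, 0.001], [0.001, 0.0, -1.0]]
force: [0.5, -0.3, -0.1]
gripper_width: 0.599
finger_force: 0.0
t: 7.05
tcp_pos: [531.7, 310.0, 211.2]
tool_rot: [[0.01, 1.0, 0.003], [1.0, -0.01, 0.005], [0.005, 0.003, -1.0]]
force: [0.7, 0.8, 0.9]
gripper_width: 0.601
finger_force: 0.0
[531.74827755 309.98454715 211.18910727]
```

```bash
python3 -m crank '[[[0,-46,0,0,0,-8,0.4],[0,-92,0,0,0,-16,0.4],[0,-138,0,0,0,-24,0.4],[0,-184,0,0,0,-32,0.4],[0,-230,0,0,0,-40,0.4]]]'; python3 -m crank '[[[-3,-46,0,0,0,-8,0.4],[-6,-92,0,0,0,-16,0.4],[-9,-138,0,0,0,-24,0.4],[-12,-184,0,0,0,-32,0.4],[-14,-220,0,0,0,-36,0.4]]]';  python3 - <<'E'
from h import *
t=ctrl.snapshot("top");s=ctrl.snapshot("scene");print(ctrl.sense()["tcp_pos"])
cv2.imwrite("pics/s4r.png",s)
k=lambda im,u,v,w,h,f:cv2.convertScaleAbs(cv2.resize(im[v:v+h,u:u+w],None,fx=f,fy=f,interpolation=cv2.INTER_CUBIC),alpha=1.3)
cv2.imwrite("pics/s4.png",np.hstack([k(t,320,185,100,100,4),k(s,85,120,100,100,4)]))
d=cv2.resize(s,None,fx=1,fy=1)
E
```

```text
t: 7.55
tcp_pos: [532.3, 72.7, 208.1]
tool_rot: [[0.66, 0.751, 0.001], [0.751, -0.66, 0.002], [0.002, -0.0, -1.0]]
force: [0.9, 0.3, -0.1]
gripper_width: 0.602
finger_force: 0.0
t: 8.05
tcp_pos: [517.9, -148.5, 208.3]
tool_rot: [[0.976, 0.218, 0.002], [0.218, -0.976, 0.001], [0.002, -0.0, -1.0]]
force: [0.3, -0.1, 0.2]
gripper_width: 0.597
finger_force: 0.0
[ 516.93050054 -152.2222205   208.53967983]
```

View pics/s4.png

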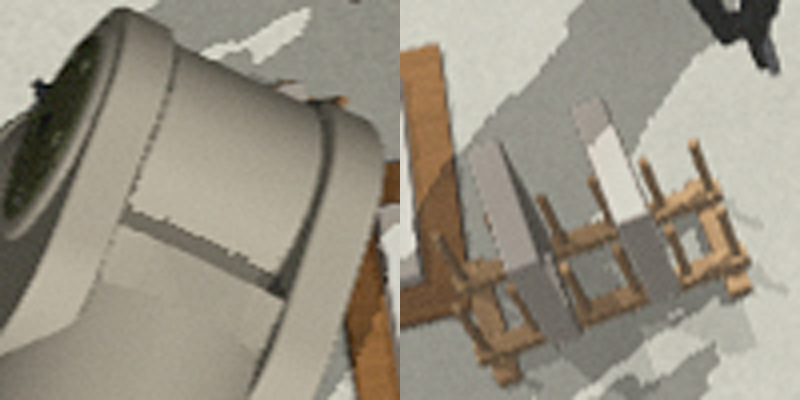

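Run:
```python
from h import *
np.set_printoptions(precision=1,suppress=True)
C=lambda pts,z:np.array([pix2w("scene",85+(u-400)/4-.375,120+v/4-.375,z) for u,v in pts])
for nm,p in (("L",[(573,102),(602,97),(648,212),(620,220)]),("R",[(470,148),(498,140),(537,265),(505,273)])):
    q=C(p,134);d=q[2]+q[3]-q[0]-q[1];print(nm,q.mean(0),np.degrees(np.arctan2(d[1],d[0])),np.linalg.norm(d)/2)
    print(q[:,:2])
D=C([(693,142),(643,161),(593,179),(543,197),(433,234)],84);print("dowels near x=-32",D)
D=C([(668,227),(718,208),(562,264),(614,246),(458,303),(510,286)],84);print("far",D)
```

```text
L [ 517.  -306.5  134. ] 14.370590183910194 108.03046888671344
[[ 464.8 -330.1]
 [ 464.5 -309.8]
 [ 568.  -283.7]
 [ 570.7 -302.6]]
R [ 542.8 -380.5  134. ] 12.136078392447034 109.93385319924042
[[ 490.5 -401.6]
 [ 487.5 -382.4]
 [ 595.5 -358.4]
 [ 597.5 -379.4]]
dowels near x=-32 [[ 478.3 -257.6   84. ]
 [ 488.  -294.4   84. ]
 [ 496.7 -330.7   84. ]
 [ 505.3 -366.5   84. ]
 [ 521.5 -443.9   84. ]]
far [[ 548.5 -280.3   84. ]
 [ 539.4 -244.3   84. ]
 [ 564.6 -355.    84. ]
 [ 556.9 -318.6   84. ]
 [ 582.2 -426.6   84. ]
 [ 575.5 -391.1   84. ]]
```

```bash
python3 -m crank '[[[0,-48,0,0,0,0,0.4],[0,-96,0,0,0,0,0.4],[-1,-140,0,0,0,0,0.4],[-1,-156,0,0,0,0,0.4],[-1,-156,0,0,0,0,0.4]]]'
```

```text
t: 8.65
tcp_pos: [516.3, -304.7, 207.8]
tool_rot: [[0.975, 0.221, 0.0], [0.221, -0.975, -0.001], [0.0, 0.002, -1.0]]
force: [0.3, -0.1, -0.4]
gripper_width: 0.599
finger_force: 0.0
```

```bash
python3 -m crank '[[[0,-2,-35,0,0,0,0.4],[0,-2,-70,0,0,0,0.4],[0,-2,-100,0,0,0,0.4],[0,-2,-120,0,0,0,0.4],[0,-2,-120,0,0,0,0.4]]]' 60; python3 -m crank '[[[0,0,0,0,0,0,0.7],[0,0,0,0,0,0,1],[0,0,0,0,0,0,1],[0,0,0,0,0,0,1],[0,0,0,0,0,0,1]]]' 60
```

```text
t: 9.15
tcp_pos: [517.0, -300.2, 84.4]
tool_rot: [[0.974, 0.228, -0.004], [0.228, -0.974, 0.003], [-0.003, -0.004, -1.0]]
force: [0.0, 1.0, -0.3]
gripper_width: 0.6
finger_force: 0.0
t: 9.65
tcp_pos: [518.7, -304.2, 88.5]
tool_rot: [[0.974, 0.226, 0.003], [0.226, -0.974, -0.001], [0.003, 0.002, -1.0]]
force: [1.4, -0.9, 7.4]
gripper_width: 0.273
finger_force: 60.8
```

```bash
python3 -m crank '[[[0,0,0,0,0,0,1],[0,0,0,0,0,0,1],[0,0,10,0,0,0,1],[0,0,30,0,0,0,1],[0,0,50,0,0,0,1]]]' 80; python3 -m crank '[[[0,0,20,0,0,0,1],[0,0,30,0,0,0,1],[0,0,30,0,0,0,1],[0,0,30,0,0,0,1],[0,0,30,0,0,0,1]]]'; for i in 1 2 3; do python3 -m crank '[[[0,0,0,0,0,0,1],[0,0,0,0,0,0,1],[0,0,0,0,0,0,1]]]' | grep -E "pos|force|width"; done
```

```text
t: 10.15
tcp_pos: [516.5, -304.2, 136.9]
tool_rot: [[0.974, 0.224, -0.002], [0.224, -0.974, -0.001], [-0.002, 0.0, -1.0]]
force: [1.7, -3.7, -5.1]
gripper_width: 0.27
finger_force: 79.8
t: 10.65
tcp_pos: [517.0, -302.8, 165.4]
tool_rot: [[0.974, 0.226, -0.002], [0.226, -0.974, 0.001], [-0.002, -0.002, -1.0]]
force: [-0.2, -0.0, -3.8]
gripper_width: 0.272
finger_force: 80.3
tcp_pos: [517.3, -303.5, 166.5]
force: [0.4, -0.2, -3.0]
gripper_width: 0.269
finger_force: 80.3
tcp_pos: [517.5, -303.5, 166.8]
force: [-1.0, -0.1, -3.9]
gripper_width: 0.268
finger_force: 80.3
tcp_pos: [517.5, -303.5, 166.8]
force: [-0.4, -0.3, -3.8]
gripper_width: 0.269
finger_force: 80.3
```

```bash
for i in 1 2 3 4 5 6 7 8; do python3 -m crank '[[[0,0,0,0,0,0,1]]]' | grep -E "^force"; done; python3 -c "
from h import *
s=ctrl.sense();print(s['tau'],s['q'],s['t'],s['moment'])"
```

```text
force: [-0.7, -0.2, -3.0]
force: [-0.8, -0.0, -3.1]
force: [0.4, 0.1, -2.7]
force: [-0.7, 0.6, -2.7]
force: [0.7, -0.4, -3.6]
force: [0.6, -0.5, -3.4]
force: [0.2, -0.2, -3.6]
force: [-0.2, -0.2, -2.6]
[ 1.32797853e-03 -5.25939167e+01  1.59860533e+01 -3.43580818e+01
  2.94727203e-02  9.49051202e-03  1.01131204e-05] [-11.59768858  29.01445595  54.46839297  89.9140017  -24.28787538
  73.70684956 -30.58075452] 12.35 [ 0.04519729 -0.02692287  0.01888424]
```

Mean about 3.25 N, so this one is probably the lighter. I stand it back and weigh the other.

```bash
python3 -m crank '[[[0,0,-15,0,0,0,1],[0,0,-32,0,0,0,1],[0,0,-50,0,0,0,1],[0,0,-64,0,0,0,1],[0,0,-72,0,0,0,1]]]'; python3 -m crank '[[[0,0,-3,0,0,0,1],[0,0,-6,0,0,0,1],[0,0,-7,0,0,0,1],[0,0,-7,0,0,0,1]]]'
```

```text
t: 12.85
tcp_pos: [517.1, -304.5, 93.5]
tool_rot: [[0.974, 0.225, -0.0], [0.225, -0.974, -0.001], [-0.001, 0.001, -1.0]]
force: [0.3, -3.9, 0.2]
gripper_width: 0.272
finger_force: 80.5
t: 13.25
tcp_pos: [517.5, -304.4, 88.5]
tool_rot: [[0.974, 0.225, 0.001], [0.225, -0.974, -0.001], [0.001, 0.001, -1.0]]
force: [-0.8, -3.4, 3.3]
gripper_width: 0.272
finger_force: 80.7
```

```bash
python3 -m crank '[[[0,-1,0,0,0,0,0.7],[0,-1,0,0,0,0,0.4],[0,-1,0,0,0,0,0.4],[0,-1,0,0,0,0,0.4]]]'; python3 -m crank '[[[0,0,20,0,0,0,0.4],[0,0,50,0,0,0,0.4],[0,0,80,0,0,0,0.4],[0,0,95,0,0,0,0.4],[0,0,95,0,0,0,0.4]]]'; for i in 1 2 3 4 5 6; do python3 -m crank '[[[0,0,0,0,0,0,0.4]]]' | grep -E "pos|^force"; done
```

```text
t: 13.65
tcp_pos: [517.6, -303.9, 87.6]
tool_rot: [[0.974, 0.226, -0.0], [0.226, -0.974, 0.001], [0.0, -0.001, -1.0]]
force: [-0.7, 0.8, 1.0]
gripper_width: 0.6
finger_force: 0.0
t: 14.15
tcp_pos: [518.4, -305.1, 184.8]
tool_rot: [[0.974, 0.226, 0.003], [0.226, -0.974, -0.001], [0.003, 0.002, -1.0]]
force: [0.1, 0.1, 0.4]
gripper_width: 0.6
finger_force: 0.0
tcp_pos: [517.4, -304.0, 182.0]
force: [-0.6, 0.5, -0.7]
tcp_pos: [517.0, -303.8, 181.2]
force: [0.2, -0.5, 0.2]
tcp_pos: [517.0, -304.0, 181.4]
force: [-0.3, 0.8, 0.9]
tcp_pos: [517.2, -304.3, 181.9]
force: [0.5, -0.3, -0.2]
tcp_pos: [517.3, -304.5, 182.3]
force: [0.1, -1.0, -0.3]
tcp_pos: [517.4, -304.5, 182.6]
force: [-0.3, 0.8, -0.2]
```

```bash
python3 -m crank '[[[10,-35,0,0,0,0,0.4],[20,-65,0,0,0,0,0.4],[23,-76,0,0,0,0,0.4],[23,-76,0,0,0,0,0.4],[23,-76,0,0,0,0,0.4]]]'; python3 -m crank '[[[0,0,-30,0,0,0,0.4],[0,0,-60,0,0,0,0.4],[0,0,-85,0,0,0,0.4],[0,0,-95,0,0,0,0.4],[0,0,-95,0,0,0,0.4]]]' 60; python3 -m crank '[[[0,0,0,0,0,0,0.7],[0,0,0,0,0,0,1],[0,0,0,0,0,0,1],[0,0,0,0,0,0,1],[0,0,0,0,0,0,1]]]' 60
```

```text
t: 15.25
tcp_pos: [540.4, -380.1, 182.5]
tool_rot: [[0.974, 0.225, -0.0], [0.225, -0.974, 0.001], [-0.0, -0.001, -1.0]]
force: [-0.4, 0.5, 0.4]
gripper_width: 0.598
finger_force: 0.0
t: 15.75
tcp_pos: [540.3, -378.7, 86.7]
tool_rot: [[0.974, 0.227, -0.002], [0.227, -0.974, 0.002], [-0.001, -0.002, -1.0]]
force: [-1.1, -1.2, 0.5]
gripper_width: 0.598
finger_force: 0.0
t: 16.25
tcp_pos: [541.4, -381.3, 89.8]
tool_rot: [[0.974, 0.226, 0.003], [0.226, -0.974, -0.001], [0.002, 0.002, -1.0]]
force: [0.1, 0.1, 7.2]
gripper_width: 0.271
finger_force: 60.1
```

```bash
python3 -m crank '[[[0,0,0,0,0,0,1],[0,0,0,0,0,0,1],[0,0,10,0,0,0,1],[0,0,30,0,0,0,1],[0,0,50,0,0,0,1]]]' 80; python3 -m crank '[[[0,0,25,0,0,0,1],[0,0,45,0,0,0,1],[0,0,55,0,0,0,1],[0,0,55,0,0,0,1],[0,0,55,0,0,0,1]]]';  python3 -m crank '[[[0,0,0,0,0,0,1],[0,0,0,0,0,0,1],[0,0,0,0,0,0,1]]]' >/dev/null;for i in 1 2 3 4 5 6 7 8; do python3 -m crank '[[[0,0,0,0,0,0,1]]]' | grep -E "pos|^force"; done
```

```text
t: 16.75
tcp_pos: [539.9, -380.1, 138.0]
tool_rot: [[0.974, 0.225, -0.002], [0.225, -0.974, 0.001], [-0.001, -0.002, -1.0]]
force: [0.4, -0.1, -3.8]
gripper_width: 0.271
finger_force: 78.6
t: 17.25
tcp_pos: [540.2, -380.1, 191.7]
tool_rot: [[0.974, 0.226, -0.001], [0.226, -0.974, 0.001], [-0.001, -0.001, -1.0]]
force: [0.4, 0.3, -5.0]
gripper_width: 0.272
finger_force: 79.0
tcp_pos: [540.4, -380.5, 192.4]
force: [0.2, 0.3, -4.9]
tcp_pos: [540.4, -380.5, 192.6]
force: [0.1, -0.2, -4.5]
tcp_pos: [540.5, -380.5, 192.7]
force: [0.2, 0.0, -4.5]
tcp_pos: [540.5, -380.6, 192.8]
force: [-0.6, -0.6, -4.7]
tcp_pos: [540.5, -380.6, 192.8]
force: [-0.3, 0.6, -4.7]
tcp_pos: [540.5, -380.5, 192.8]
force: [-1.1, -0.3, -4.6]
tcp_pos: [540.5, -380.5, 192.8]
force: [0.3, -0.6, -4.5]
tcp_pos: [540.5, -380.5, 192.8]
force: [0.1, -0.3, -5.1]
```

The second blank pulls 4.7 N, so it's the heavy one. I raise it clear of the other and carry it to the board.

```bash
python3 -m crank '[[[0,0,25,0,0,0,1],[0,0,50,0,0,0,1],[0,5,65,0,0,0,1],[-3,30,65,0,0,0,1],[-6,62,65,0,0,0,1]]]' | grep pos; python3 -m crank '[[[-3,34,0,0,0,0,1],[-7,68,0,0,0,0,1],[-10,102,0,0,0,0,1],[-13,136,0,0,0,0,1],[-17,170,0,0,0,0,1]]]'| grep pos; python3 -m crank '[[[-3,34,-10,0,0,0,1],[-7,68,-25,0,0,0,1],[-10,102,-40,0,0,0,1],[-13,134,-55,0,0,0,1],[-15,156,-68,0,0,0,1]]]'| grep pos; python3 -m crank '[[[-2,10,-12,0,0,0,1],[-2,10,-18,0,0,0,1],[-2,10,-20,0,0,0,1],[-2,10,-20,0,0,0,1],[-2,10,-20,0,0,0,1]]]';python3 -m crank '[[[0,0,0,0,0,0,1],[0,0,0,0,0,0,1],[0,0,0,0,0,0,1]]]'
python3 - <<'E'
from h import *
t=ctrl.snapshot("top");s=ctrl.snapshot("scene")
cv2.imwrite("pics/e.png",cv2.convertScaleAbs(np.vstack([np.hstack([cv2.resize(s,(800,600))[100:420]]),cv2.resize(t,(800,600))[200:460]]),alpha=1.2))
E
```

```text
tcp_pos: [533.7, -319.5, 258.2]
tcp_pos: [517.1, -146.8, 257.6]
tcp_pos: [501.7, 10.5, 189.0]
t: 20.35
tcp_pos: [501.0, 15.9, 170.4]
tool_rot: [[0.975, 0.223, 0.001], [0.223, -0.975, -0.0], [0.001, 0.0, -1.0]]
force: [-0.4, -0.2, -4.6]
gripper_width: 0.271
finger_force: 79.8
t: 20.65
tcp_pos: [500.6, 17.3, 170.0]
tool_rot: [[0.974, 0.225, 0.0], [0.225, -0.974, 0.0], [0.0, -0.0, -1.0]]
force: [0.9, -0.1, -4.7]
gripper_width: 0.274
finger_force: 79.8
```

View pics/e.png

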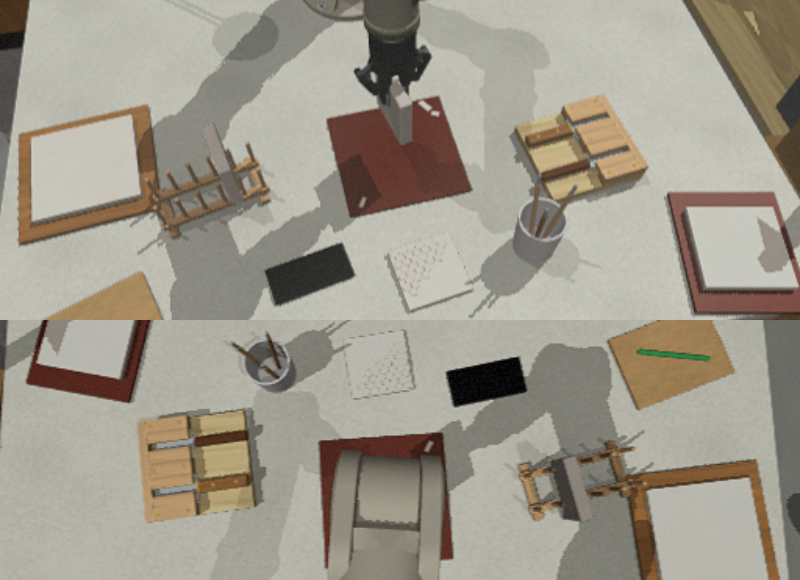

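The final picture shows the scraper fully home in the near slot and the light blank standing in the rack. The heavy blank hangs upright over the board, and the tile, phone and jar haven't moved.

```bash
python3 -c "
from h import *
print(ctrl.finish_job())"
```

```text
the job is handed in; nothing more can be done
None
```

I've handed the job in: the scraper is home in the dock and released, the lighter blank (about 3.2 N) stands in the rack, and the arm is holding the heavier one (about 4.7 N) upright, about 10 cm above the middle of the board, at 20.7 s.

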